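# Find the tired spring on the spring tester

### The job

One of the three springs standing in the spring tester has gone tired. With the fingers shut, press the springs one after another gently straight down until the cap is level with the top of the gauge rail, hold each there for a second and feel the force (a sound spring pushes back with about 15 N at that height, a tired one with only about 9 N), and never squash a spring well below the rail. When your press has found the tired one, lift it out by its cap and stand it upright in the scrap tray, leaving the other two in their seats.

Things in the scene. Friction and masses are not known exactly. Their poses are not given: they have to be found in the camera images.
- tester: Spring tester: an aluminium plate 100 x 290 x 20 mm on a dark plinth 1 to 12 mm high (it differs), fixed. Origin under the plate's centre, z up, x toward its grey housing (x 52 to 112 mm, top at z 57), y along the three round seats (x 0, y -78, 0, 78 mm, seat floors at z 14). Free spring tops are at z 64 mm. A brass check weight (top at z 42) stands at y about 118 mm.
- rail_top (a point): Middle of the top of the steel gauge rail, a rigid bar 12 mm wide and 250 mm long along the tester's y, 38 mm behind the line of seats (x 38 mm). Its top, 54 mm above the plate's underside, is the marked height: 10 mm below the free spring tops. It may be touched.
- tray_floor (a point): Centre of the inner floor of the low grey scrap tray (130 mm along its x, 150 mm along its y, walls 4 mm thick and 22 mm high over the bench, floor 4 mm over the bench), fixed on the bench to the left or right of the tester. The taller black parts box on the other side is not it.
- spring_a_centre (a point): Steel compression spring, 0.12 kg, 50 mm high free: foot disc 31 mm wide, 10 mm high; coil 19 mm wide; solid round cap on top, 25 mm wide, 20 mm high (its middle 40 mm above the underside). This point: on its axis, 25 mm above the underside; z up. Stands loose in a seat 6 mm deep, 1 mm play. Grasp by the cap from above, fingers closing along the row; the whole spring lifts with it.
- spring_b_centre (a point): Another spring that looks and measures the same as spring_a; this point likewise on its axis, 25 mm above its underside, z up. It stands in another of the tester's seats. Which spring is in which seat changes, and any seat may hold the tired one: only its force tells.
- spring_c_centre (a point): Another spring that looks and measures the same as spring_a; this point likewise on its axis, 25 mm above its underside, z up. It stands in another of the tester's seats. Which spring is in which seat changes, and any seat may hold the tired one: only its force tells.
- cap_a (a joint): How far the cap of spring_a is pressed down, in m: 0 free, 0.010 with its top level with the gauge rail (the mark), 0.016 at the very end. A sound spring gives way only at about 5 N, then 1 N more per mm: 15 N at the mark. A tired one gives way from the first touch, 0.9 N per mm: 9 N at the mark.
- cap_b (a joint): How far the cap of spring_b is pressed down, in m: 0 free, 0.010 with its top level with the gauge rail (the mark), 0.016 at the very end. A sound spring gives way only at about 5 N, then 1 N more per mm: 15 N at the mark. A tired one gives way from the first touch, 0.9 N per mm: 9 N at the mark.
- cap_c (a joint): How far the cap of spring_c is pressed down, in m: 0 free, 0.010 with its top level with the gauge rail (the mark), 0.016 at the very end. A sound spring gives way only at about 5 N, then 1 N more per mm: 15 N at the mark. A tired one gives way from the first touch, 0.9 N per mm: 9 N at the mark.
Things that resemble listed ones, but are neither listed nor needed, are in the scene too. Leave any pink look-alike of the part that bears spring_a_centre alone. What is meant by the part that bears tray_floor is not yellow, and is the larger of those in its own colour.

How it is judged:
On the way, in this order (a step that is already met when the one before it is completed fails the run):
1. the tired spring, standing in its seat, is pressed to the level of the gauge rail (within 2.5 mm) and held there for 0.8 s: its low force tells it from a sound one (((value of joint cap_a between 0.0075 and 0.0125 m and contact force between spring_a and tester between 6 and 13.1 N and distance of spring_a_centre from where it was at the start of the episode below 0.004 m and angle between spring_a_centre's own z axis and vertical below 0.08 rad) or (value of joint cap_b between 0.0075 and 0.0125 m and contact force between spring_b and tester between 6 and 13.1 N and distance of spring_b_centre from where it was at the start of the episode below 0.004 m and angle between spring_b_centre's own z axis and vertical below 0.08 rad) or (value of joint cap_c between 0.0075 and 0.0125 m and contact force between spring_c and tester between 6 and 13.1 N and distance of spring_c_centre from where it was at the start of the episode below 0.004 m and angle between spring_c_centre's own z axis and vertical below 0.08 rad))), for 0.8 s.
2. a spring is lifted out of its seat (z of any of spring_a_centre, spring_b_centre, spring_c_centre in the frame of tester above 0.055 m), for 0.1 s.
At the end, for the whole second after the job is handed in: The tired spring stands upright (within 8 degrees), at rest, on the scrap tray floor; the two sound ones stand upright in their seats (moved less than 4 mm). The judge knows the tired one by its free cap resting under 0.1 mm lower, too little to measure (((value of joint cap_a above 3e-05 m and x of spring_a_centre in the frame of tray_floor between -0.061 and 0.061 m and y of spring_a_centre in the frame of tray_floor between -0.071 and 0.071 m and z of spring_a_centre in the frame of tray_floor between 0.018 and 0.03 m and angle between spring_a_centre's own z axis and vertical below 0.15 rad and linear speed of spring_a below 0.02 m/s) or (value of joint cap_a below 3e-05 m and distance of spring_a_centre from where it was at the start of the episode below 0.004 m and angle between spring_a_centre's own z axis and vertical below 0.08 rad)) and ((value of joint cap_b above 3e-05 m and x of spring_b_centre in the frame of tray_floor between -0.061 and 0.061 m and y of spring_b_centre in the frame of tray_floor between -0.071 and 0.071 m and z of spring_b_centre in the frame of tray_floor between 0.018 and 0.03 m and angle between spring_b_centre's own z axis and vertical below 0.15 rad and linear speed of spring_b below 0.02 m/s) or (value of joint cap_b below 3e-05 m and distance of spring_b_centre from where it was at the start of the episode below 0.004 m and angle between spring_b_centre's own z axis and vertical below 0.08 rad)) and ((value of joint cap_c above 3e-05 m and x of spring_c_centre in the frame of tray_floor between -0.061 and 0.061 m and y of spring_c_centre in the frame of tray_floor between -0.071 and 0.071 m and z of spring_c_centre in the frame of tray_floor between 0.018 and 0.03 m and angle between spring_c_centre's own z axis and vertical below 0.15 rad and linear speed of spring_c below 0.02 m/s) or (value of joint cap_c below 3e-05 m and distance of spring_c_centre from where it was at the start of the episode below 0.004 m and angle between spring_c_centre's own z axis and vertical below 0.08 rad))); the robot touches nothing.
It fails at once if a spring is squashed well below the mark (cap pressed down more than 14 mm, that is 4 mm below the rail) (value of joint any of cap_a, cap_b, cap_c above 0.014 m).
It fails at once if a spring is pushed into the tester with more than 30 N (contact force between any of spring_a, spring_b, spring_c and tester above 30 N).
It also fails if it takes over 70 s, if anything falls off the work surface, if the arm or the gripper's body presses on something with over 40 N, if the wrist force passes 120 N, or if a joint passes its speed limit or range.

### The arm

A 6-joint arm with a two-finger parallel gripper is mounted at the origin on the work surface. World frame = base frame: x ahead of the robot, y to its left, z up, the work surface at z = 0. Lengths are in m, angles in rad, forces in N, time in s.
With the tool pointing down it reaches from about 0.4 to 0.925 m from the base axis. Payload 12.5 kg.
Tool frame: the origin (TCP) lies between the finger pads; the fingertips stand 14 mm ahead of it and the grasp point (between the pads) lies 5 mm behind it; z points along the fingers, y is the direction in which the jaws open and shut (so a half turn about z gives the same grasp; the last joint's range is limited). The gripper opens to 95 mm and grips with 3 to 60 N. Pads are 20 mm wide; open, the fingers measure 119 mm over their backs; the gripper's body (75 mm by 180 mm) begins 59 mm behind the grasp point.
Start: joints at [1.111, 0.491, 1.559, -0, 1.092, -0.106], TCP at [0.217, 0.586, 0.229] pointing down, gripper open.
Joint ranges: [-3.1, 3.1], [-0.84, 2.19], [0.05, 2.79], [-1.13, 4.28], [0.06, 2.93], [-2.69, 2.69]. Speed limits (rad/s): [2.22, 2.22, 2.79, 3.14, 3.14, 3.14].

### API

Orientations are given as a unit quaternion [x, y, z, w].
In Python, from station import r gives the robot as it stands.
- The arm moves only by the tool apply_moves, never from a script. Its argument "commands" is a list of rows, each a list of 3 entries, a list of its own where there are three numbers: the closure in counts, from 0 (fully open) to 255 (shut), then the shift along the tool's x, y, z in units of 50 mm (1.0 is 50 mm), then the turn about the tool's z in units of 5 degrees (1.0 is 5 degrees). In form: [[claw, [x, y, z], spin], ...]. A call has 1 to 5 rows; each row shifts and turns the pose as measured when the row begins, along the tool's axes as they then stand; what a row does not reach is not made up. A row lasts 1/10 s, in which the tool goes at most 50 mm and 8.59 degrees, less where a joint would pass 70% of its speed; a pose out of reach is approached as far as the arm can. A call is refused whole if a number of a shift passes 1 or a number of a turn 1, either way. A call with a gripper value outside its range is refused whole. The fingers move at their own pace and stop on an object; "newtons" is the grip in N (left out, the last holds). Time passes only in rows, so rows that do not move let the fingers close. It gives the time, the measured TCP pose, the force and the opening at its end, in the units of the state.
- r.get_state(): the state, without advancing time (a new reading comes with each control period).
- r.capture(name): name is "scene" or "top" or "wrist"; returns (picture, depth): 480x640x3 uint8, red, green, blue; 480x640 float32, m along the optical axis (not along the pixel's ray), 0 where there is no reading.
- r.camera_model(name): a dict with "K" (3x3 intrinsics, pixels), "view" (4x4, takes a point from world to camera coordinates). Camera axes: x right, y down, z forward; pixel columns grow to the right and rows downward; lengths in m; the calibration is good to about 2 mm. A picture is of the moment at which its call begins: read the wrist's pose just before it. camera_model takes no time and is no camera call; for the wrist camera it gives the pose at the moment of the call.
- r.sign_off(): hands the job in, once; it reports no verdict.
The state is a dict: "clock": time; "qpos": joint angles; "qd": joint speeds; "joint_efforts": joint torques, N m; "eef_pos": TCP position; "tool_rot": TCP orientation; "force": force on the tool from outside, world axes, zero at the start; "torque": the same for the moment, N m; "gripper_width": finger opening in m.
Only numpy, scipy, OpenCV 4.12 (cv2) and the standard library are available. Lean on these libraries where they do the work, as an engineer would, in place of code of your own. Each camera call takes 0.05 s, during which the arm holds its last target.

## Working session

There is one attempt and no reset: what is moved stays moved. The work goes in short steps, Python scripts to look and compute and a tool call to move; the robot and the scene stay as the last step left them, time stands still between calls to the robot, and variables do not carry over. Pictures are saved under pics/ and viewed, and the job is handed in when it is done.

Besides the shell and the picture viewer there is one more tool, called after "Request:" as name(argument=value, ...), one argument or row to a line, values as JSON. apply_moves: Moves the arm, as the interface text tells. Its arguments: {"type":"object","properties":{"commands":{"type":"array"},"newtons":{"type":"number"}},"required":["commands"]}

```bash
ls; mkdir -p pics; python3 - <<'E'
from station import r
import cv2,numpy as np
s=r.get_state();print(s)
for n in["scene","top"]:
    im,d=r.capture(n);cv2.imwrite(f"pics/{n}0.png",im[:,:,::-1]);np.save(f"pics/{n}0.npy",d);m=r.camera_model(n);print(n,m);print((d==0).mean())
E
```

```text
pics
{'clock': 0.0, 'qpos': array([ 1.11138624e+00,  4.91539261e-01,  1.55950386e+00,  1.35479796e-05,
        1.09169123e+00, -1.05610559e-01]), 'qd': array([-0.00112035,  0.00064038,  0.00018995,  0.00015028,  0.00051445,
        0.00065933]), 'joint_efforts': array([-4.96895564e-05, -6.12626195e+01, -2.58172452e+01,  6.92529115e-02,
        4.83063085e-02, -8.31414400e-05]), 'eef_pos': array([0.21640951, 0.58606819, 0.22805562]), 'tool_rot': array([ 1.75981619e-01,  9.84393287e-01, -5.46546216e-04, -1.64905827e-04]), 'force': array([ 0.72177499, -0.36726429, -0.16611469]), 'torque': array([-0.07331067,  0.00754891, -0.00025805]), 'gripper_width': 0.09500706829227268}
scene {'K': array([[466.90186881,   0.        , 320.81168164],
       [  0.        , 466.90186881, 242.17429609],
       [  0.        ,   0.        ,   1.        ]]), 'view': array([[ 0.48144496,  0.87647156, -0.00289195, -0.2362289 ],
       [ 0.7506911 , -0.41405249, -0.51480424, -0.34727059],
       [-0.45240869,  0.24567894, -0.85730288,  1.27367834],
       [ 0.        ,  0.        ,  0.        ,  1.        ]])}
0.004069010416666667
top {'K': array([[525.40296669,   0.        , 326.10498422],
       [  0.        , 525.40296669, 234.63045694],
       [  0.        ,   0.        ,   1.        ]]), 'view': array([[-0.00719677, -0.99996114, -0.00509201,  0.02186687],
       [-0.98024532,  0.00806121, -0.19762117,  0.478766  ],
       [ 0.19765454,  0.00356919, -0.98026524,  1.36464504],
       [ 0.        ,  0.        ,  0.        ,  1.        ]])}
0.00396484375
```

View pics/scene0.png

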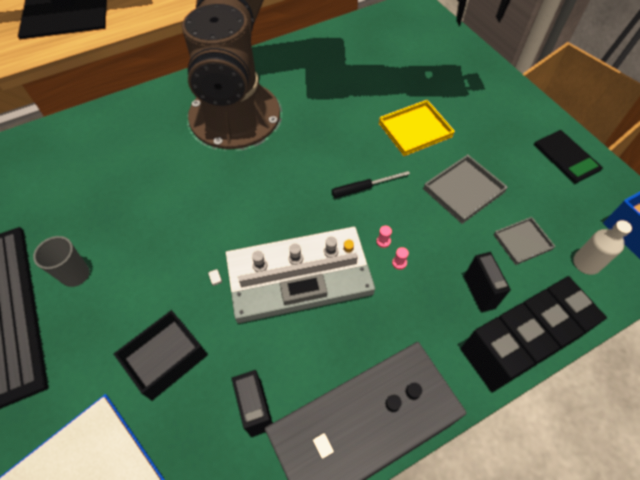

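View pics/top0.png

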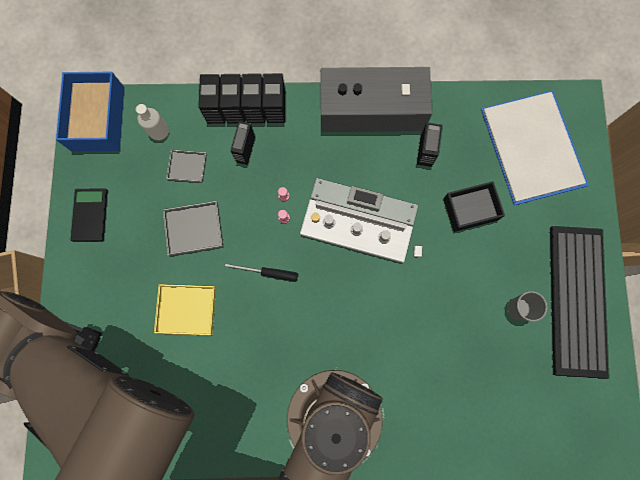

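The top view shows the tester at about (358,225), with springs at about (329,221), (357,229) and (385,237) and the brass weight at (315,217). The large grey tray is at (193,228), with a small grey look-alike at (187,166). The pink look-alikes are at (283,194) and (283,216).

```bash
cat > h.py <<'E'
import numpy as np,cv2
def cloud(d,m):
    K,V=m["K"],m["view"];h,w=d.shape
    u,v=np.meshgrid(np.arange(w),np.arange(h))
    P=np.stack([(u-K[0,2])/K[0,0]*d,(v-K[1,2])/K[1,1]*d,d],-1)
    return (P-V[:3,3])@V[:3,:3]
def ray(m,uv,z):
    K,V=m["K"],m["view"];R=V[:3,:3];c=-R.T@V[:3,3]
    q=R.T@np.array([(uv[0]-K[0,2])/K[0,0],(uv[1]-K[1,2])/K[1,1],1]);return c+q*(z-c[2])/q[2]
E
python3 - <<'E'
from station import r
from h import *
for n,(x0,x1,y0,y1) in {"top":(280,440,160,280),"scene":(210,390,215,330)}.items():
    im=cv2.imread(f"pics/{n}0.png");d=np.load(f"pics/{n}0.npy");m=r.camera_model(n);P=cloud(d,m)
    c=cv2.resize(im[y0:y1,x0:x1],None,fx=4.4,fy=4.4,interpolation=cv2.INTER_CUBIC);cv2.imwrite(f"pics/{n}z.png",c)
    if n=="top":
        for uv in [(329,221),(357,229),(385,237),(315,217),(193,228),(187,166),(375,247),(345,193),(340,212),(270,240)]:
            print(uv,P[uv[1],uv[0]].round(4))
    Z=P[...,2]
    g=(np.clip(Z[y0:y1,x0:x1],0,.1)*2500).astype(np.uint8);cv2.imwrite(f"pics/{n}hz.png",cv2.resize(cv2.applyColorMap(g,cv2.COLORMAP_JET),None,fx=4.4,fy=4.4,interpolation=cv2.INTER_NEAREST))
E
```

```text
(329, 221) [0.5111 0.0101 0.0713]
(357, 229) [ 0.4886 -0.0638  0.0719]
(385, 237) [ 0.4652 -0.1365  0.0783]
(315, 217) [0.5259 0.0477 0.0562]
(193, 228) [0.5102 0.3895 0.0015]
(187, 166) [0.6892 0.4124 0.0085]
(375, 247) [ 0.448  -0.1144  0.0255]
(345, 193) [ 0.5969 -0.0346  0.0396]
(340, 212) [ 0.5415 -0.02    0.0465]
(270, 240) [0.4745 0.1742 0.0009]
```

View pics/topz.png

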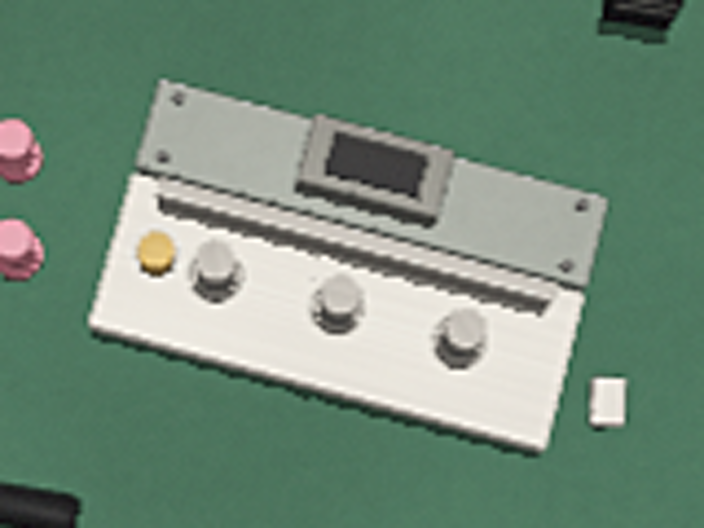

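View pics/tophz.png

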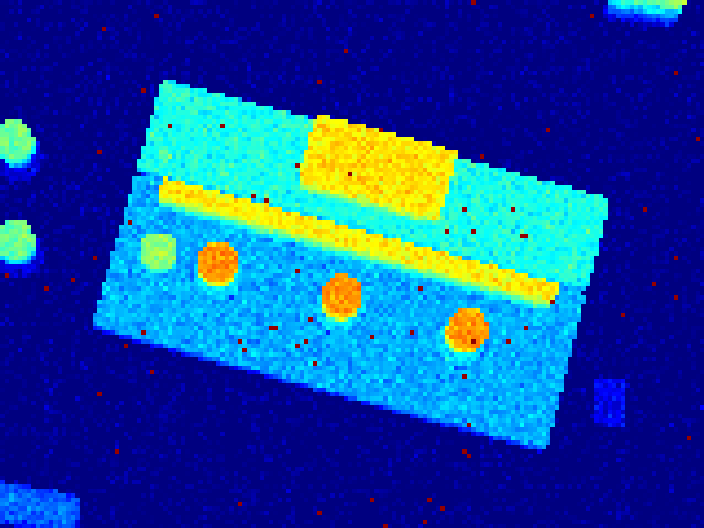

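View pics/scenez.png

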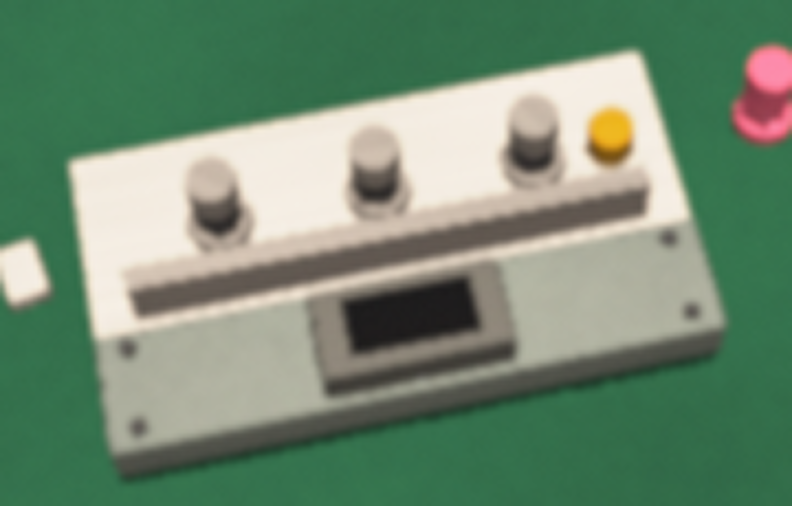

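```bash
python3 - <<'E'
from station import r
from h import *
A={}
for n,(x0,x1,y0,y1) in {"top":(280,440,160,280),"scene":(210,390,215,330)}.items():
    im=cv2.imread(f"pics/{n}0.png");d=np.load(f"pics/{n}0.npy");m=r.camera_model(n);P=cloud(d,m)
    Z=cv2.medianBlur(P[...,2].astype(np.float32),3)
    mask=np.zeros(Z.shape,np.uint8);mask[y0:y1,x0:x1]=((Z>.0665)&(Z<.1))[y0:y1,x0:x1]
    nb,L,S,C=cv2.connectedComponentsWithStats(mask)
    for i in range(1,nb):
        if S[i,4]>20:
            q=P[L==i];print(n,"cap?",S[i],C[i].round(1),np.median(q,0).round(4),ray(m,C[i],np.median(q[:,2])).round(4))
    # plate by height
    for lo,hi,nm in[(.018,.034,'plate'),(.055,.0655,'rail'),(.038,.048,'hous')]:
        mk=np.zeros(Z.shape,np.uint8);mk[y0:y1,x0:x1]=((Z>lo)&(Z<hi))[y0:y1,x0:x1]
        nb,L,S,C=cv2.connectedComponentsWithStats(mk);o=np.argsort(-S[1:,4])[:2]+1
        for i in o:
            q=P[L==i];rc=cv2.minAreaRect(q[:,:2].astype(np.float32)*1000);print(n,nm,S[i,4],np.median(q,0).round(4),rc)
    # tray
    b=P[...,2]
    # gray tray
im=cv2.imread("pics/top0.png");hsv=cv2.cvtColor(im,cv2.COLOR_BGR2HSV);m=r.camera_model("top")
mk=np.zeros(im.shape[:2],np.uint8);mk[190:265,150:235]=(hsv[190:265,150:235,1]<70)
nb,L,S,C=cv2.connectedComponentsWithStats(mk);i=1+np.argmax(S[1:,4]);c=cv2.findContours((L==i).astype(np.uint8),0,2)[0][0]
pts=np.array([ray(m,p[0],.022)[:2] for p in c],np.float32)*1000
print("tray",S[i],cv2.minAreaRect(pts))
d=np.load("pics/top0.npy");P=cloud(d,m);print("floor z",np.median(P[215:242,178:208,2]))
mk2=np.zeros_like(mk);mk2[140:190,155:215]=hsv[140:190,155:215,1]<70
c=max(cv2.findContours(mk2,0,2)[0],key=cv2.contourArea);print("small",cv2.minAreaRect(np.array([ray(m,p[0],.022)[:2] for p in c],np.float32)*1000))
E
```

```text
top cap? [351 188  26  16 198] [363.5 196.2] [ 0.5787 -0.0822  0.0675] [ 0.5796 -0.0832  0.0675]
top cap? [325 215   9   9  68] [329.  219.1] [0.5154 0.0101 0.0743] [0.5157 0.01   0.0743]
top cap? [353 222   9  10  72] [357.2 226.6] [ 0.4946 -0.0639  0.0745] [ 0.4945 -0.0642  0.0745]
top cap? [382 230   9  10  69] [385.9 234.1] [ 0.4742 -0.1399  0.0739] [ 0.4738 -0.1397  0.0739]
top plate 2931 [ 0.4836 -0.0665  0.0306] ((376.69842529296875, -30.792678833007812), (293.29547119140625, 364.4497375488281), 74.09367370605469)
top plate 133 [0.3737 0.1221 0.023 ] ((374.4710998535156, 121.1012191772461), (48.1082763671875, 20.942466735839844), 81.263671875)
top rail 419 [ 0.5309 -0.0757  0.0637] ((535.4326171875, -76.6390609741211), (249.0825958251953, 21.865102767944336), 73.79329681396484)
top rail 173 [ 0.567  -0.0789  0.0638] ((576.7522583007812, -87.14959716796875), (91.33697509765625, 46.39069747924805), 71.93083953857422)
top hous 1681 [ 0.566  -0.0854  0.0407] ((402.9417419433594, -52.551788330078125), (288.42266845703125, 424.4303283691406), 78.51453399658203)
top hous 25 [0.5516 0
[... 931 characters left out ...]
0156)
scene rail 130 [ 0.599  -0.0952  0.0624] ((597.8065795898438, -94.82901000976562), (87.74282836914062, 5.519201755523682), 74.56938934326172)
scene hous 2722 [ 0.5766 -0.1281  0.0416] ((754.5869140625, -139.51837158203125), (298.25396728515625, 439.666748046875), 72.8334732055664)
scene hous 258 [ 0.537 -0.076  0.043] ((536.7125244140625, -78.07646942138672), (248.06097412109375, 4.384061813354492), 73.94525146484375)
tray [ 162  201   62   56 2704] ((506.2494812011719, 385.14154052734375), (135.43511962890625, 156.18630981445312), 9.119396209716797)
floor z 0.0031295267240238197
small ((685.0239868164062, 410.68292236328125), (106.55692291259766, 91.73263549804688), 84.60028839111328)
```

```bash
cat >> h.py <<'E'
from scipy.spatial.transform import Rotation as Ro
def go(t,yaw,s):
    R=Ro.from_quat(s["tool_rot"]).as_matrix();y=np.degrees(np.arctan2(R[1,1],R[0,1]))
    dy=(yaw-y+90)%180-90
    print("clk",round(s["clock"],2),"pos",s["eef_pos"].round(4),"F",s["force"].round(2),"w",round(s["gripper_width"],4),"tiltz",R[:,2].round(3))
    print("units xyz",(R.T@(np.array(t)-s["eef_pos"])/.05).round(3),"spin",round(-dy/5,2), "yawerr",round(dy,2))
E
python3 - <<'E'
from station import r
from h import *
go([.517,.009,.12],73.85,r.get_state())
E
```

```text
clk 0.1 pos [0.2164 0.5861 0.2281] F [ 0.32 -0.16  0.11] w 0.0953 tiltz [-0.    -0.001 -1.   ]
units xyz [-9.638 -8.743  2.17 ] spin -0.82 yawerr 4.12
```

Request:
apply_moves(
  commands=[
    [255, [0, 0, 0], -0.82],
    [255, [-0.6, -0.6, 0], 0],
    [255, [-0.6, -0.6, 0], 0],
    [255, [-0.6, -0.6, 0], 0],
    [255, [-0.6, -0.6, 0], 0],
  ],
  newtons=40,
)

```text
clock: 0.6
eef_pos: [0.2982, 0.436, 0.2256]
tool_rot: [0.136, 0.991, -0.002, -0.001]
force: [0.0, 0.4, 0.3]
gripper_width: 0.0609
```

Request:
apply_moves(
  commands=[
    [255, [-0.6, -0.6, 0], 0],
    [255, [-0.6, -0.6, 0], 0],
    [255, [-0.6, -0.6, 0], 0],
    [255, [-0.6, -0.6, 0], 0],
    [255, [-0.6, -0.6, 0], 0],
  ],
)

```text
clock: 1.1
eef_pos: [0.4045, 0.2431, 0.2254]
tool_rot: [0.135, 0.991, -0.002, -0.001]
force: [1.2, 0.9, -0.2]
gripper_width: 0.0203
```

```bash
python3 - <<'E'
from station import r
from h import *
go([.517,.009,.12],73.85,r.get_state())
E
```

```text
clk 1.1 pos [0.4045 0.2431 0.2254] F [ 1.17  0.9  -0.22] w 0.0203 tiltz [-0.003 -0.004 -1.   ]
units xyz [-3.426 -3.899  2.118] spin 0.12 yawerr -0.62
```

Request:
apply_moves(
  commands=[
    [255, [-0.6, -0.7, 0], 0],
    [255, [-0.6, -0.7, 0], 0],
    [255, [-0.6, -0.7, 0], 0.1],
    [255, [-0.6, -0.7, 0.2], 0],
    [255, [-0.5, -0.5, 0.3], 0],
  ],
)

```text
clock: 1.6
eef_pos: [0.5026, 0.0354, 0.2015]
tool_rot: [0.14, 0.99, -0.002, 0.0]
force: [-0.3, 1.0, 0.3]
gripper_width: 0.0004
```

```bash
python3 - <<'E'
from station import r
from h import *
go([.517,.009,.12],73.85,r.get_state())
E
```

```text
clk 1.6 pos [0.5026 0.0354 0.2015] F [-0.28  0.96  0.27] w 0.0004 tiltz [-0.    -0.004 -1.   ]
units xyz [-0.421 -0.421  1.632] spin 0.02 yawerr -0.08
```

Request:
apply_moves(
  commands=[
    [255, [-0.38, -0.4, 0.4], 0],
    [255, [0, 0, 0.3], 0],
    [255, [0, 0, 0.2], 0],
    [255, [0, 0, 0], 0],
  ],
)

```text
clock: 2.0
eef_pos: [0.5167, 0.0048, 0.1527]
tool_rot: [0.143, 0.99, -0.002, -0.001]
force: [0.7, -0.2, 0.6]
gripper_width: 0.0004
```

```bash
python3 - <<'E'
from station import r
from h import *
m=r.camera_model("wrist");im,d=r.capture("wrist")
go([.517,.009,.12],73.85,r.get_state())
cv2.imwrite("pics/w1.png",im[:,:,::-1]);np.save("pics/w1.npy",d);print(m["view"].round(3))
P=cloud(d,m);Z=P[...,2]
g=(np.clip(Z,0,.1)*2500).astype(np.uint8);cv2.imwrite("pics/w1z.png",cv2.applyColorMap(g,cv2.COLORMAP_JET))
E
```

```text
clk 2.05 pos [0.5169 0.005  0.1533] F [-0.53  0.23  0.33] w 0.0005 tiltz [-0.002 -0.004 -1.   ]
units xyz [0.02  0.08  0.666] spin -0.05 yawerr 0.26
[[ 0.283  0.959 -0.005 -0.15 ]
 [ 0.931 -0.274  0.243 -0.487]
 [ 0.232 -0.073 -0.97   0.196]
 [ 0.     0.     0.     1.   ]]
```

View pics/w1.png

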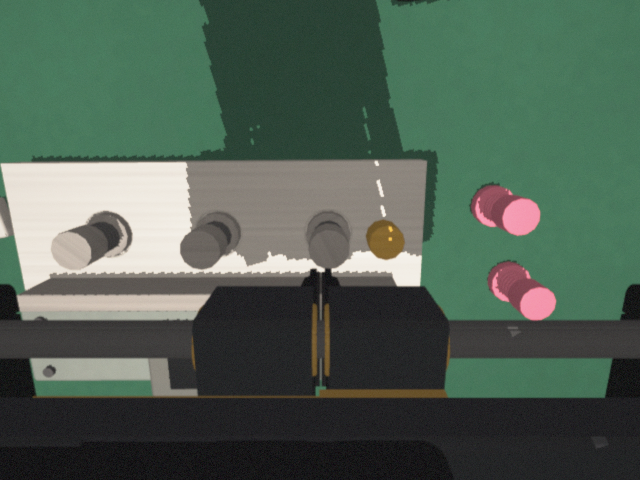

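View pics/w1z.png

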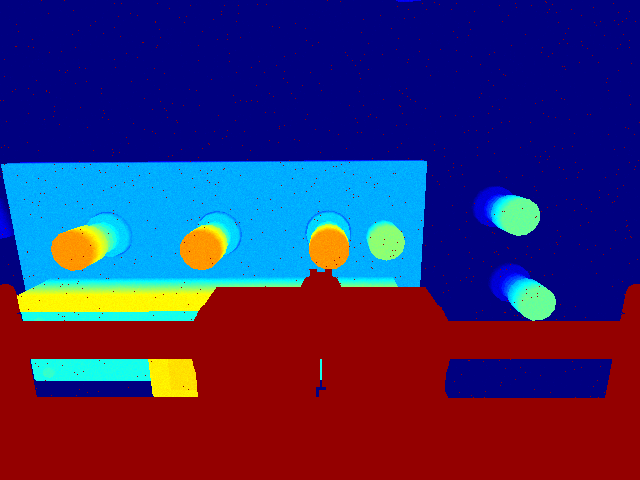

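The wrist view shows all three caps, at about (75,250), (204,247) and (328,246). The brass weight is at (386,240), and the shut fingertips are at (320,272). I'll fit the caps from this view.

```bash
cat >> h.py <<'E'
def caps(d,m,lo=.070,hi=.080):
    P=cloud(d,m);Z=cv2.medianBlur(P[...,2].astype(np.float32),3);mk=((Z>lo)&(Z<hi)).astype(np.uint8)
    mk=cv2.morphologyEx(mk,cv2.MORPH_OPEN,np.ones((5,5)))
    nb,L,S,C=cv2.connectedComponentsWithStats(mk);out=[]
    for i in range(1,nb):
        if 150<S[i,4]<6000:
            q=P[(L==i)];z=np.median(q[:,2]);c=max(cv2.findContours((L==i).astype(np.uint8),0,1)[0],key=cv2.contourArea)
            (x,y),rad=cv2.minEnclosingCircle(np.array([ray(m,p[0],z)[:2]for p in c],np.float32)*1000)
            print(S[i],"z",z.round(4),"c",np.round([x,y],1),"rad",round(rad,1),"pix",C[i].round(0));out.append((x,y,z))
    return P,out
E
python3 - <<'E'
from station import r
from h import *
m=r.camera_model("wrist");d=np.load("pics/w1.npy")
P,_=caps(d,m)
for nm,(u0,u1,v0,v1) in dict(plate=(250,290,180,220),plate2=(60,180,180,200),rail=(60,160,296,304),cap=(318,338,240,258),cap2=(192,212,240,258),cap3=(65,85,240,260),brass=(375,395,232,250)).items():
    q=P[v0:v1,u0:u1].reshape(-1,3);print(nm,np.median(q,0).round(4))
E
```

```text
[ 309  229   40   40 1299] z 0.075 c [514.6  10.8] rad 12.8 pix [329. 249.]
[  51  230   45   41 1414] z 0.075 c [ 471.2 -137.4] rad 13.9 pix [ 73. 250.]
[ 180  230   42   40 1327] z 0.075 c [493.2 -63.4] rad 13.0 pix [201. 249.]
plate [ 0.4809 -0.0214  0.0311]
plate2 [ 0.4451 -0.1187  0.0311]
rail [ 0.5099 -0.1358  0.0651]
cap [0.5141 0.0101 0.0751]
cap2 [ 0.4928 -0.0627  0.075 ]
cap3 [ 0.4717 -0.1364  0.0751]
brass [0.5253 0.046  0.0532]
```

Request:
apply_moves(
  commands=[
    [255, [0.05, 0.09, 0.4], -0.05],
    [255, [0, 0, 0.3], 0],
    [255, [0, 0, 0.2], 0],
    [255, [0, 0, 0], 0],
  ],
)

```text
clock: 2.45
eef_pos: [0.5166, 0.0123, 0.1102]
tool_rot: [0.139, 0.99, -0.002, 0.002]
force: [-0.3, -1.0, 0.1]
gripper_width: 0.0007
```

```bash
python3 - <<'E'
from station import r
from h import *
go([.515,.010,.092],73.85,r.get_state())
E
```

```text
clk 2.45 pos [0.5166 0.0123 0.1102] F [-0.32 -1.02  0.11] w 0.0007 tiltz [ 0.003 -0.004 -1.   ]
units xyz [ 0.02  -0.053  0.364] spin 0.04 yawerr -0.22
```

Request:
apply_moves(
  commands=[
    [255, [0.03, -0.05, 0.2], 0],
    [255, [0, 0, 0.1], 0],
    [255, [0, 0, 0.05], 0],
    [255, [0, 0, 0], 0],
    [255, [0, 0, 0], 0],
  ],
)

```text
clock: 2.95
eef_pos: [0.5152, 0.0104, 0.0933]
tool_rot: [0.138, 0.99, -0.002, 0.003]
force: [0.1, -1.0, -0.3]
gripper_width: 0.0004
```

```bash
python3 - <<'E'
from station import r
from h import *
go([.515,.010,.089],73.85,r.get_state())
E
```

```text
clk 2.95 pos [0.5152 0.0104 0.0933] F [ 0.09 -0.96 -0.27] w 0.0004 tiltz [ 0.006 -0.005 -1.   ]
units xyz [ 0.002 -0.009  0.085] spin 0.05 yawerr -0.26
```

Request:
apply_moves(
  commands=[
    [255, [0, 0, 0.05], 0],
    [255, [0, 0, 0.02], 0],
  ],
)

```text
clock: 3.15
eef_pos: [0.5155, 0.0103, 0.09]
tool_rot: [0.138, 0.99, -0.002, 0.004]
force: [0.3, 0.1, -0.8]
gripper_width: 0.0001
```

Request:
apply_moves(
  commands=[
    [255, [0, 0, 0.03], 0],
    [255, [0, 0, 0.02], 0],
  ],
)

```text
clock: 3.35
eef_pos: [0.5155, 0.0103, 0.0879]
tool_rot: [0.138, 0.99, -0.002, 0.004]
force: [-2.1, 0.0, 6.9]
gripper_width: 0.0004
```

Request:
apply_moves(
  commands=[
    [255, [0, 0, 0.03], 0],
  ],
)

```text
clock: 3.45
eef_pos: [0.5155, 0.0103, 0.0867]
tool_rot: [0.138, 0.99, -0.002, 0.004]
force: [-2.5, 0.4, 7.6]
gripper_width: 0.0007
```

Request:
apply_moves(
  commands=[
    [255, [0, 0, 0.03], 0],
  ],
)

```text
clock: 3.55
eef_pos: [0.5155, 0.0103, 0.0856]
tool_rot: [0.138, 0.99, -0.002, 0.004]
force: [-2.2, 0.0, 9.1]
gripper_width: 0.0005
```

Spring A already pushes back with 9 N at about 3.5 mm, so it looks sound. I'll still take it to the mark and hold it there, as the task asks.

Request:
apply_moves(
  commands=[
    [255, [0.01, 0, 0.04], 0],
    [255, [0.01, 0, 0.04], 0],
    [255, [0, 0, 0.04], 0],
  ],
)

```text
clock: 3.85
eef_pos: [0.5156, 0.0104, 0.0815]
tool_rot: [0.138, 0.99, -0.002, 0.006]
force: [-4.6, 1.3, 12.8]
gripper_width: 0.0006
```

Request:
apply_moves(
  commands=[
    [255, [0, 0, 0.03], 0],
  ],
)

```text
clock: 3.95
eef_pos: [0.5155, 0.0103, 0.0807]
tool_rot: [0.138, 0.99, -0.002, 0.006]
force: [-4.2, 0.6, 13.6]
gripper_width: 0.0002
```

Request:
apply_moves(
  commands=[
    [255, [0.02, 0, 0.03], 0],
    [255, [0, 0, 0.015], 0],
    [255, [0, 0, 0.01], 0],
    [255, [0, 0, 0.01], 0],
    [255, [0, 0, 0.01], 0],
  ],
)

```text
clock: 4.45
eef_pos: [0.5155, 0.0104, 0.0812]
tool_rot: [0.138, 0.99, -0.002, 0.009]
force: [-3.5, 0.4, 13.9]
gripper_width: 0.0005
```

Request:
apply_moves(
  commands=[
    [255, [0, 0, 0.005], 0],
    [255, [0, 0, 0.005], 0],
    [255, [0, 0, 0.005], 0],
    [255, [0, 0, 0.005], 0],
    [255, [0, 0, 0.005], 0],
  ],
)

```text
clock: 4.95
eef_pos: [0.5154, 0.0104, 0.0837]
tool_rot: [0.138, 0.99, -0.002, 0.01]
force: [-2.6, -0.3, 11.3]
gripper_width: 0.0002
```

Request:
apply_moves(
  commands=[
    [255, [0, 0, 0.05], 0],
    [255, [0, 0, 0.045], 0],
    [255, [0, 0, 0.03], 0],
  ],
)

```text
clock: 5.25
eef_pos: [0.5154, 0.0104, 0.0797]
tool_rot: [0.138, 0.99, -0.002, 0.011]
force: [-4.6, 0.2, 14.1]
gripper_width: 0.0005
```

Request:
apply_moves(
  commands=[
    [255, [0, 0, 0.03], 0],
    [255, [0, 0, 0.025], 0],
  ],
)

```text
clock: 5.45
eef_pos: [0.5154, 0.0104, 0.0786]
tool_rot: [0.138, 0.99, -0.002, 0.011]
force: [-4.8, 0.3, 16.7]
gripper_width: 0.0006
```

Request:
apply_moves(
  commands=[
    [255, [0, 0, 0.018], 0],
    [255, [0, 0, 0.018], 0],
    [255, [0, 0, 0.018], 0],
    [255, [0, 0, 0.018], 0],
  ],
)

```text
clock: 5.85
eef_pos: [0.5154, 0.0104, 0.0787]
tool_rot: [0.138, 0.99, -0.002, 0.012]
force: [-4.0, -0.5, 15.8]
gripper_width: 0.0007
```

Request:
apply_moves(
  commands=[
    [255, [0, 0, 0.018], 0],
    [255, [0, 0, 0.018], 0],
    [255, [0, 0, 0.018], 0],
    [255, [0, 0, 0.018], 0],
  ],
)

```text
clock: 6.25
eef_pos: [0.5153, 0.0104, 0.0789]
tool_rot: [0.137, 0.99, -0.002, 0.014]
force: [-4.3, 0.6, 14.9]
gripper_width: 0.0003
```

Spring A is sound: it holds 15 to 16 N at the mark. Next is B.

Request:
apply_moves(
  commands=[
    [255, [0, 0, -0.1], 0],
    [255, [0, 0, -0.2], 0],
    [255, [0, 0, -0.3], 0],
    [255, [0, 0, -0.3], 0],
    [255, [0, 0, 0], 0],
  ],
)

```text
clock: 6.75
eef_pos: [0.5145, 0.0107, 0.1265]
tool_rot: [0.137, 0.99, -0.002, 0.015]
force: [0.3, 0.2, -0.4]
gripper_width: 0.0003
```

```bash
python3 - <<'E'
from station import r
from h import *
go([.4935,-.0635,.12],73.85,r.get_state())
E
```

```text
clk 6.75 pos [0.5145 0.0107 0.1265] F [ 0.26  0.2  -0.39] w 0.0003 tiltz [ 0.028 -0.008 -1.   ]
units xyz [ 0.005 -1.543  0.131] spin 0.07 yawerr -0.36
```

Request:
apply_moves(
  commands=[
    [255, [0, -0.6, 0], 0],
    [255, [0, -0.5, 0], 0],
    [255, [0, -0.3, 0.1], 0],
    [255, [0, -0.1, 0.1], 0],
    [255, [0, 0, 0], 0],
  ],
)

```text
clock: 7.25
eef_pos: [0.4936, -0.0632, 0.114]
tool_rot: [0.137, 0.99, -0.002, 0.014]
force: [-0.5, 0.4, 0.7]
gripper_width: 0.0003
```

```bash
python3 - <<'E'
from station import r
from h import *
m=r.camera_model("wrist");im,d=r.capture("wrist");caps(d,m)
go([.4935,-.0635,.092],73.85,r.get_state())
E
```

```text
[ 141  249   50   47 1845] z 0.0743 c [ 471.3 -138.3] rad 13.2 pix [166. 272.]
[294 250  48  35 991] z 0.0742 c [492.1 -64.2] rad 12.4 pix [316. 264.]
[ 444  251   50   47 1839] z 0.0743 c [513.9   9.9] rad 13.3 pix [469. 274.]
clk 7.3 pos [ 0.4938 -0.0629  0.1142] F [ 0.11  0.24 -0.22] w 0.0006 tiltz [ 0.028 -0.008 -1.   ]
units xyz [ 0.015 -0.013  0.444] spin 0.09 yawerr -0.45
```

Request:
apply_moves(
  commands=[
    [255, [0.02, -0.01, 0.25], 0.05],
    [255, [0, 0, 0.15], 0],
    [255, [0, 0, 0.05], 0],
  ],
)

```text
clock: 7.6
eef_pos: [0.4941, -0.0617, 0.091]
tool_rot: [0.138, 0.99, -0.002, 0.015]
force: [-0.1, -0.0, 0.2]
gripper_width: 0.0
```

Request:
apply_moves(
  commands=[
    [255, [0, 0, 0.03], 0],
  ],
)

```text
clock: 7.7
eef_pos: [0.4943, -0.0612, 0.0893]
tool_rot: [0.138, 0.99, -0.002, 0.015]
force: [0.5, -0.3, 1.2]
gripper_width: 0.0001
```

Request:
apply_moves(
  commands=[
    [255, [0.03, -0.05, -0.02], 0],
    [255, [0.02, -0.02, 0], 0],
  ],
)

```text
clock: 7.9
eef_pos: [0.491, -0.0636, 0.0905]
tool_rot: [0.137, 0.99, -0.002, 0.015]
force: [-0.3, -0.3, -0.2]
gripper_width: 0.0006
```

Request:
apply_moves(
  commands=[
    [255, [0, 0, 0.05], 0],
  ],
)

```text
clock: 8.0
eef_pos: [0.4911, -0.0637, 0.0884]
tool_rot: [0.137, 0.99, -0.002, 0.015]
force: [-1.1, 0.5, 0.9]
gripper_width: 0.0003
```

Request:
apply_moves(
  commands=[
    [255, [0, 0, 0.04], 0],
  ],
)

```text
clock: 8.1
eef_pos: [0.491, -0.0637, 0.0865]
tool_rot: [0.137, 0.99, -0.002, 0.015]
force: [0.2, 0.4, 3.6]
gripper_width: 0.0007
```

Request:
apply_moves(
  commands=[
    [255, [0, 0, 0.05], 0],
    [255, [0, 0, 0.05], 0],
  ],
)

```text
clock: 8.3
eef_pos: [0.4911, -0.0637, 0.0816]
tool_rot: [0.137, 0.99, -0.002, 0.015]
force: [-1.2, 0.7, 7.9]
gripper_width: 0.0007
```

Request:
apply_moves(
  commands=[
    [255, [0, 0, 0.04], 0],
    [255, [0, 0, 0.03], 0],
  ],
)

```text
clock: 8.5
eef_pos: [0.4911, -0.0636, 0.0784]
tool_rot: [0.137, 0.99, -0.002, 0.015]
force: [-2.3, 1.2, 11.3]
gripper_width: 0.0005
```

Request:
apply_moves(
  commands=[
    [255, [0, 0, 0.005], 0],
    [255, [0, 0, 0.01], 0],
    [255, [0, 0, 0.01], 0],
  ],
)

```text
clock: 8.8
eef_pos: [0.4911, -0.0636, 0.0779]
tool_rot: [0.137, 0.99, -0.002, 0.016]
force: [-2.2, 0.2, 10.8]
gripper_width: 0.0006
```

Request:
apply_moves(
  commands=[
    [255, [0, 0, 0.01], 0],
    [255, [0, 0, 0.01], 0],
    [255, [0, 0, 0.01], 0],
    [255, [0, 0, 0.01], 0],
  ],
)

```text
clock: 9.2
eef_pos: [0.491, -0.0637, 0.0774]
tool_rot: [0.137, 0.99, -0.002, 0.016]
force: [-2.7, 0.8, 10.4]
gripper_width: 0.0005
```

Request:
apply_moves(
  commands=[
    [255, [0, 0, 0.01], 0],
    [255, [0, 0, 0.01], 0],
    [255, [0, 0, 0.01], 0],
    [255, [0, 0, 0.01], 0],
  ],
)

```text
clock: 9.6
eef_pos: [0.491, -0.0636, 0.077]
tool_rot: [0.137, 0.99, -0.002, 0.017]
force: [-3.0, 0.4, 11.3]
gripper_width: 0.0008
```

Request:
apply_moves(
  commands=[
    [255, [0, 0, -0.02], 0],
    [255, [0, 0, -0.005], 0],
  ],
)

```text
clock: 9.8
eef_pos: [0.491, -0.0637, 0.079]
tool_rot: [0.137, 0.99, -0.002, 0.017]
force: [-2.4, 1.2, 9.8]
gripper_width: 0.0003
```

Request:
apply_moves(
  commands=[
    [255, [0, 0, 0.007], 0],
    [255, [0, 0, 0.007], 0],
    [255, [0, 0, 0.007], 0],
    [255, [0, 0, 0.007], 0],
  ],
)

```text
clock: 10.2
eef_pos: [0.491, -0.0636, 0.079]
tool_rot: [0.137, 0.99, -0.002, 0.018]
force: [-2.3, 0.8, 9.8]
gripper_width: 0.0005
```

Request:
apply_moves(
  commands=[
    [255, [0, 0, 0.007], 0],
    [255, [0, 0, 0.007], 0],
    [255, [0, 0, 0.007], 0],
    [255, [0, 0, 0.007], 0],
  ],
)

```text
clock: 10.6
eef_pos: [0.491, -0.0636, 0.0789]
tool_rot: [0.137, 0.99, -0.003, 0.018]
force: [-2.9, 1.0, 10.0]
gripper_width: 0.0004
```

Request:
apply_moves(
  commands=[
    [255, [0, 0, 0.007], 0],
    [255, [0, 0, 0.007], 0],
    [255, [0, 0, 0.007], 0],
    [255, [0, 0, 0.007], 0],
  ],
)

```text
clock: 11.0
eef_pos: [0.491, -0.0637, 0.0788]
tool_rot: [0.137, 0.99, -0.003, 0.019]
force: [-2.2, 0.2, 9.7]
gripper_width: 0.0002
```

Spring B gives about 9.8 N at the mark, where A gave about 15.5 N, so B is the tired one. I'll raise the arm, open the fingers and look again before grasping.

Request:
apply_moves(
  commands=[
    [255, [0, 0, -0.1], 0],
    [255, [0, 0, -0.2], 0],
    [255, [0, 0, -0.3], 0],
    [120, [0, 0, -0.2], 0],
    [120, [0, 0, 0], 0],
  ],
)

```text
clock: 11.5
eef_pos: [0.49, -0.0634, 0.1207]
tool_rot: [0.137, 0.99, -0.003, 0.019]
force: [0.8, -0.6, -1.2]
gripper_width: 0.0111
```

Request:
apply_moves(
  commands=[
    [120, [0, 0, 0], 0],
    [120, [0, 0, 0], 0],
    [120, [0, 0, 0], 0],
    [120, [0, 0, 0], 0],
  ],
)

```text
clock: 11.9
eef_pos: [0.4896, -0.0634, 0.1196]
tool_rot: [0.137, 0.99, -0.003, 0.019]
force: [-1.0, 0.6, 0.0]
gripper_width: 0.043
```

```bash
python3 - <<'E'
from station import r
from h import *
m=r.camera_model("wrist");im,d=r.capture("wrist");P,_=caps(d,m);cv2.imwrite("pics/w2.png",im[:,:,::-1])
go([.4925,-.0637,.064],73.85,r.get_state())
E
```

```text
[ 149  252   49   35 1427] z 0.0743 c [ 471.3 -138.6] rad 13.3 pix [173. 271.]
[ 297  253   46   45 1663] z 0.0742 c [492.5 -64.2] rad 12.9 pix [320. 275.]
[ 443  254   48   33 1372] z 0.0744 c [513.5  10.2] rad 13.2 pix [467. 272.]
clk 11.95 pos [ 0.4896 -0.0634  0.1196] F [-1.63  0.09  0.56] w 0.0465 tiltz [ 0.036 -0.01  -0.999]
units xyz [-0.016  0.01   1.113] spin 0.07 yawerr -0.36
```

View pics/w2.png

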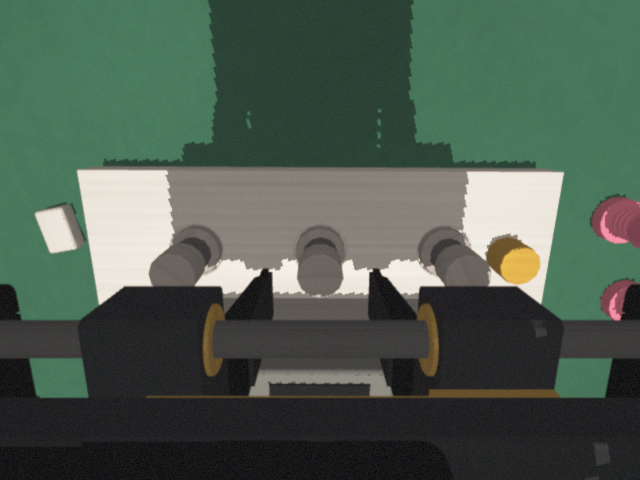

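The view shows the open fingers straddling the middle cap, which is at (320,275), with the neighbouring springs clear and undisturbed. Next I'll descend.

Request:
apply_moves(
  commands=[
    [120, [0, 0, 0.3], 0.05],
    [120, [0, 0, 0.3], 0],
    [120, [0, 0, 0.2], 0],
    [120, [0, 0, 0.1], 0],
  ],
)

```text
clock: 12.35
eef_pos: [0.4917, -0.064, 0.0732]
tool_rot: [0.14, 0.99, -0.003, 0.019]
force: [0.3, 0.3, -0.3]
gripper_width: 0.0504
```

```bash
python3 - <<'E'
from station import r
from h import *
go([.4925,-.064,.064],73.85,r.get_state())
E
```

```text
clk 12.35 pos [ 0.4917 -0.064   0.0732] F [ 0.29  0.27 -0.27] w 0.0504 tiltz [ 0.037 -0.011 -0.999]
units xyz [-0.008  0.004  0.185] spin 0.02 yawerr -0.1
```

Request:
apply_moves(
  commands=[
    [120, [0, 0, 0.12], 0],
    [120, [0, 0, 0.07], 0],
    [120, [0, 0, 0.0], 0],
    [255, [0, 0, 0], 0],
    [255, [0, 0, 0], 0],
  ],
  newtons=20,
)

```text
clock: 12.85
eef_pos: [0.4923, -0.0641, 0.0631]
tool_rot: [0.14, 0.99, -0.003, 0.019]
force: [0.1, -0.0, -0.7]
gripper_width: 0.0394
```

Request:
apply_moves(
  commands=[
    [255, [0, 0, 0], 0],
    [255, [0, 0, 0], 0],
    [255, [0, 0, 0], 0],
    [255, [0, 0, 0], 0],
  ],
)

```text
clock: 13.25
eef_pos: [0.4925, -0.0642, 0.0638]
tool_rot: [0.14, 0.99, -0.003, 0.02]
force: [-0.0, 0.1, 0.2]
gripper_width: 0.0241
```

The width is 24 mm, so the 25 mm cap is gripped. I'll lift slowly straight up.

Request:
apply_moves(
  commands=[
    [255, [0, 0, -0.1], 0],
    [255, [0, 0, -0.2], 0],
    [255, [0, 0, -0.3], 0],
    [255, [0, 0, -0.4], 0],
    [255, [0, 0, -0.4], 0],
  ],
)

```text
clock: 13.75
eef_pos: [0.4885, -0.0631, 0.1361]
tool_rot: [0.14, 0.99, -0.002, 0.017]
force: [-0.4, 0.6, -0.7]
gripper_width: 0.0245
```

Request:
apply_moves(
  commands=[
    [255, [0, 0, -0.4], 0],
    [255, [0, 0, -0.4], 0],
    [255, [0, 0, -0.2], 0],
    [255, [0, 0, 0], 0],
  ],
)

```text
clock: 14.15
eef_pos: [0.4868, -0.0625, 0.1929]
tool_rot: [0.139, 0.99, -0.003, 0.02]
force: [-0.7, 0.8, -1.5]
gripper_width: 0.0247
```

```bash
python3 - <<'E'
from station import r
from h import *
m=r.camera_model("wrist");im,d=r.capture("wrist");P,_=caps(d,m);cv2.imwrite("pics/w3.png",im[:,:,::-1])
go([.506,.385,.17],73.85,r.get_state())
E
```

```text
[192 224  36  34 966] z 0.0744 c [ 471.3 -138.6] rad 12.9 pix [210. 240.]
[413 224  35  34 968] z 0.0744 c [514.1   9.9] rad 13.1 pix [430. 240.]
clk 14.2 pos [ 0.4866 -0.0625  0.1922] F [-0.24  0.56 -1.3 ] w 0.0243 tiltz [ 0.038 -0.011 -0.999]
units xyz [2.116 8.708 0.362] spin 0.02 yawerr -0.11
```

View pics/w3.png

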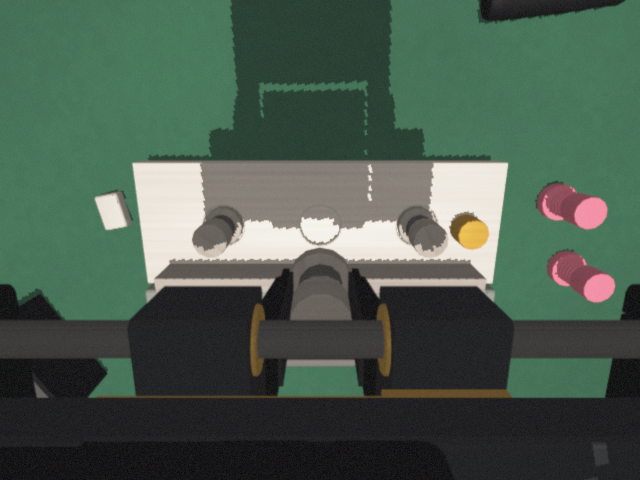

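The spring is held at (320,285), its seat at (320,225) is empty, and the other two are in place. Next I'll carry it to the tray.

Request:
apply_moves(
  commands=[
    [255, [0.15, 0.5, 0], 0],
    [255, [0.2, 0.7, 0], 0],
    [255, [0.2, 0.8, 0], 0],
    [255, [0.2, 0.8, 0], 0],
    [255, [0.2, 0.8, 0], 0],
  ],
)

```text
clock: 14.7
eef_pos: [0.49, 0.1255, 0.1859]
tool_rot: [0.144, 0.989, -0.003, 0.017]
force: [0.7, 0.0, -1.6]
gripper_width: 0.0248
```

Request:
apply_moves(
  commands=[
    [255, [0.2, 0.8, 0], 0],
    [255, [0.2, 0.8, 0], 0],
    [255, [0.2, 0.8, 0], 0],
    [255, [0.2, 0.8, 0], 0],
    [255, [0.2, 0.7, 0], 0],
  ],
)

```text
clock: 15.2
eef_pos: [0.4947, 0.3352, 0.1772]
tool_rot: [0.143, 0.99, -0.006, 0.013]
force: [1.2, -0.8, -1.3]
gripper_width: 0.025
```

```bash
python3 - <<'E'
from station import r
from h import *
go([.506,.385,.17],73.85,r.get_state())
E
```

```text
clk 15.2 pos [0.4947 0.3352 0.1772] F [ 1.17 -0.8  -1.29] w 0.025 tiltz [ 0.024 -0.015 -1.   ]
units xyz [0.07  1.02  0.134] spin -0.07 yawerr 0.34
```

Request:
apply_moves(
  commands=[
    [255, [0.05, 0.5, 0], 0],
    [255, [0.05, 0.3, 0.1], 0],
    [255, [0, 0.15, 0.2], 0],
    [255, [0, 0, 0.2], 0],
    [255, [0, 0, 0], 0],
  ],
)

```text
clock: 15.7
eef_pos: [0.5016, 0.3855, 0.1433]
tool_rot: [0.141, 0.99, -0.008, 0.01]
force: [-0.4, 0.4, -0.7]
gripper_width: 0.0243
```

```bash
python3 - <<'E'
from station import r
from h import *
m=r.camera_model("wrist");im,d=r.capture("wrist");P=cloud(d,m);cv2.imwrite("pics/w4.png",im[:,:,::-1])
im,d=r.capture("top");cv2.imwrite("pics/t4.png",cv2.resize(im[150:310,120:300,::-1],None,fx=3,fy=3))
go([.506,.387,.06],73.85,r.get_state())
E
```

```text
clk 15.8 pos [0.5023 0.3857 0.1449] F [ 0.18 -0.53 -1.38] w 0.024 tiltz [ 0.019 -0.018 -1.   ]
units xyz [-0.025  0.067  1.699] spin -0.03 yawerr 0.14
```

View pics/w4.png

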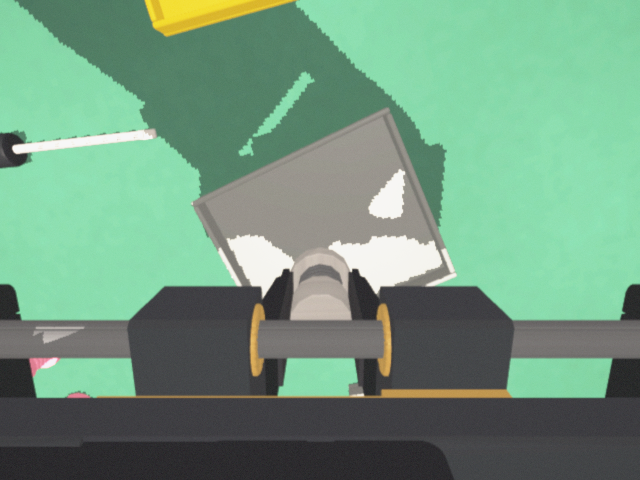

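View pics/t4.png

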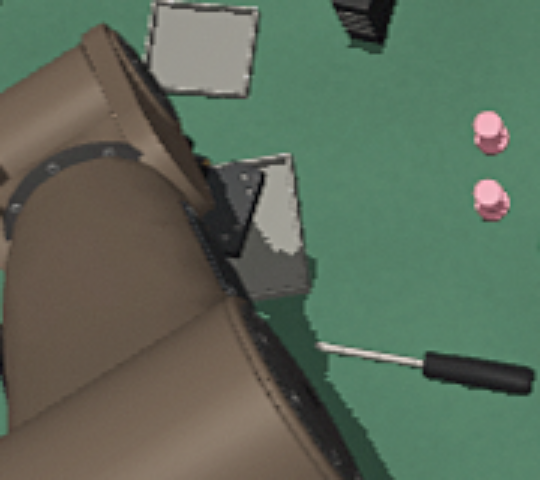

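Both views show the gripper and spring over the large grey tray, whose near corners are at (195,203) and (388,112) in the wrist view. Next I'll lower the spring.

Request:
apply_moves(
  commands=[
    [255, [0, 0.03, 0.4], 0],
    [255, [0, 0.02, 0.4], 0],
    [255, [0, 0, 0.3], 0],
    [255, [0, 0, 0.2], 0],
    [255, [0, 0, 0], 0],
  ],
)

```text
clock: 16.3
eef_pos: [0.5067, 0.3837, 0.0814]
tool_rot: [0.144, 0.989, -0.006, 0.013]
force: [0.0, 0.1, -1.3]
gripper_width: 0.025
```

```bash
python3 - <<'E'
from station import r
from h import *
go([.506,.387,.044],73.85,r.get_state())
E
```

```text
clk 16.3 pos [0.5067 0.3837 0.0814] F [ 0.02  0.06 -1.27] w 0.025 tiltz [ 0.023 -0.015 -1.   ]
units xyz [0.052 0.066 0.746] spin -0.08 yawerr 0.42
```

Request:
apply_moves(
  commands=[
    [255, [0.03, 0.05, 0.25], 0],
    [255, [0, 0, 0.2], 0],
    [255, [0, 0, 0.12], 0],
    [255, [0, 0, 0.05], 0],
  ],
)

```text
clock: 16.7
eef_pos: [0.5077, 0.3862, 0.0501]
tool_rot: [0.144, 0.989, -0.005, 0.014]
force: [-0.2, 0.6, -0.6]
gripper_width: 0.0243
```

Request:
apply_moves(
  commands=[
    [255, [0, 0, 0.03], 0],
  ],
)

```text
clock: 16.8
eef_pos: [0.5077, 0.3862, 0.0483]
tool_rot: [0.144, 0.989, -0.005, 0.014]
force: [-0.6, 1.2, -0.8]
gripper_width: 0.0242
```

Request:
apply_moves(
  commands=[
    [255, [0, 0, 0.03], 0],
    [255, [0, 0, 0.02], 0],
  ],
)

```text
clock: 17.0
eef_pos: [0.5079, 0.3863, 0.0458]
tool_rot: [0.144, 0.989, -0.005, 0.014]
force: [-0.3, -0.2, -0.6]
gripper_width: 0.0244
```

Request:
apply_moves(
  commands=[
    [255, [0, 0, 0.02], 0],
  ],
)

```text
clock: 17.1
eef_pos: [0.508, 0.3864, 0.045]
tool_rot: [0.144, 0.989, -0.005, 0.014]
force: [-0.1, 0.1, 0.1]
gripper_width: 0.0246
```

Request:
apply_moves(
  commands=[
    [255, [0, 0, 0.02], 0],
  ],
)

```text
clock: 17.2
eef_pos: [0.5081, 0.3864, 0.0441]
tool_rot: [0.144, 0.989, -0.005, 0.014]
force: [0.1, 0.6, -0.9]
gripper_width: 0.0249
```

Request:
apply_moves(
  commands=[
    [255, [0, 0, 0.02], 0],
  ],
)

```text
clock: 17.3
eef_pos: [0.5081, 0.3864, 0.0431]
tool_rot: [0.144, 0.989, -0.005, 0.014]
force: [0.1, 0.7, -0.4]
gripper_width: 0.0246
```

Request:
apply_moves(
  commands=[
    [255, [0, 0, 0.02], 0],
  ],
)

```text
clock: 17.4
eef_pos: [0.5082, 0.3864, 0.0422]
tool_rot: [0.144, 0.989, -0.005, 0.014]
force: [-1.4, 0.2, 0.7]
gripper_width: 0.0244
```

Request:
apply_moves(
  commands=[
    [255, [0, 0, 0.02], 0],
  ],
)

```text
clock: 17.5
eef_pos: [0.5082, 0.3864, 0.0412]
tool_rot: [0.144, 0.989, -0.005, 0.014]
force: [-0.4, -0.3, 2.1]
gripper_width: 0.0245
```

The foot is on the floor, with the force rising. I'll release with a limited opening.

Request:
apply_moves(
  commands=[
    [225, [0, 0, 0.0], 0],
    [200, [0, 0, 0], 0],
    [180, [0, 0, 0], 0],
    [150, [0, 0, 0], 0],
    [130, [0, 0, 0], 0],
  ],
)

```text
clock: 18.0
eef_pos: [0.5085, 0.3866, 0.0416]
tool_rot: [0.144, 0.989, -0.004, 0.015]
force: [-0.1, 1.1, -0.4]
gripper_width: 0.0389
```

Request:
apply_moves(
  commands=[
    [130, [0, 0, 0], 0],
    [130, [0, 0, 0], 0],
    [130, [0, 0, 0], 0],
    [130, [0, 0, 0], 0],
  ],
)

```text
clock: 18.4
eef_pos: [0.5086, 0.3866, 0.0416]
tool_rot: [0.144, 0.989, -0.004, 0.015]
force: [-1.5, 0.2, 0.6]
gripper_width: 0.0466
```

Request:
apply_moves(
  commands=[
    [130, [0, 0, -0.2], 0],
    [130, [0, 0, -0.3], 0],
    [130, [0, 0, -0.4], 0],
    [130, [0, 0, -0.5], 0],
    [130, [0, 0, -0.5], 0],
  ],
)

```text
clock: 18.9
eef_pos: [0.5049, 0.3872, 0.1408]
tool_rot: [0.144, 0.989, -0.006, 0.013]
force: [0.5, -0.2, -0.5]
gripper_width: 0.0464
```

Request:
apply_moves(
  commands=[
    [130, [0, 0, -0.5], 0],
    [130, [0, 0, -0.3], 0],
    [130, [0.5, 0.5, 0], 0],
    [130, [0.5, 0.5, 0], 0],
    [130, [0, 0, 0], 0],
  ],
)

```text
clock: 19.4
eef_pos: [0.4707, 0.4521, 0.1937]
tool_rot: [0.145, 0.989, -0.001, 0.018]
force: [-0.0, -0.1, -0.0]
gripper_width: 0.0467
```

```bash
python3 - <<'E'
from station import r
from h import *
for n in["scene","top","wrist"]:
    m=r.camera_model(n);im,d=r.capture(n);np.save(f"pics/{n}5.npy",d);print(n);P,_=caps(d,m)
    if n!="scene":
        print("low");caps(d,m,.045,.062)
    cv2.imwrite(f"pics/{n}5.png",im[:,:,::-1])
m=r.camera_model("scene");P=cloud(np.load("pics/scene5.npy"),m)
im=cv2.imread("pics/scene5.png");cv2.imwrite("pics/s5z.png",cv2.resize(im[140:300,220:520],None,fx=2.6,fy=2.6,interpolation=cv2.INTER_CUBIC))
go([.5,.4,.2],73.85,r.get_state())
E
```

```text
scene
top
low
[  66   79   44   59 2101] z 0.0547 c [848.2 691.6] rad 104.9 pix [ 88. 110.]
wrist
low
clk 19.55 pos [0.4724 0.4492 0.1927] F [-0.53 -0.49 -0.12] w 0.0469 tiltz [ 0.035 -0.008 -0.999]
units xyz [-0.818 -0.782 -0.118] spin -0.14 yawerr 0.7
```

View pics/s5z.png

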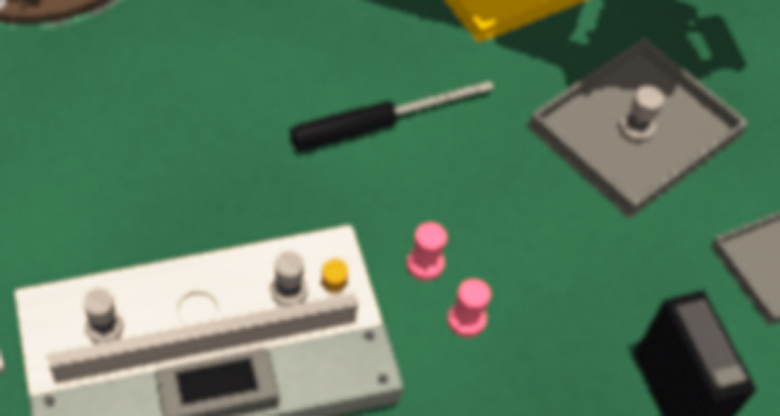

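View pics/wrist5.png

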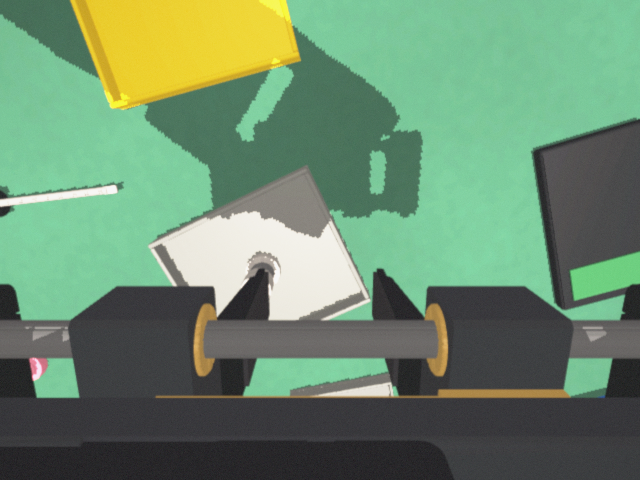

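The scene view shows the tired spring standing upright in the tray, at (645,110) in the zoom. The other two are in their outer seats, at (100,315) and (290,275), with the middle seat empty. One numeric check remains before handing in.

```bash
python3 - <<'E'
from station import r
from h import *
m=r.camera_model("scene");d=np.load("pics/scene5.npy");P=cloud(d,m);Z=cv2.medianBlur(P[...,2].astype(np.float32),3)
for nm,(u0,u1,v0,v1),lo,hi in[("tray",(455,480,165,200),.049,.065),("c",(245,275,245,275),.0665,.09),("a",(318,345,230,255),.0665,.09)]:
    mk=np.zeros(Z.shape,bool);mk[v0:v1,u0:u1]=((Z>lo)&(Z<hi))[v0:v1,u0:u1];print(nm,mk.sum(),np.median(P[mk],0).round(4))
q=np.zeros(Z.shape,bool);q[165:200,455:480]=True;q&=(Z>.007)&(Z<.02);print("foot",q.sum(),np.median(P[q],0).round(4))
r.sign_off()
E
```

```text
tray 80 [0.5118 0.384  0.0536]
c 125 [ 0.4764 -0.141   0.0752]
a 112 [0.5181 0.0085 0.0751]
foot 119 [0.5129 0.3821 0.0134]
the job is handed in; nothing more can be done
```

The tired spring was the one in the middle seat. It now stands upright in the larger grey scrap tray, and I handed the job in at about 19.6 s; no verdict was reported.

- **Pressing:** The spring next to the brass weight held 15–16 N at the rail level, so it is sound. The middle spring gave way from the first touch and held about 9.8 N there for over 1 s, so it is tired. I didn't press the third spring, because the tired one had already been found.
- **Depth:** While first holding the middle spring I drifted to about 12 mm of depression, 2 mm below the rail. I eased back to the mark and held it again. The 14 mm limit was not reached by the measured heights.
- **Last checks:**
  - **Tired spring:** its cap top is at z 0.0536 m (0.054 m expected). Cap and foot line up within about 2 mm, so it is upright, near the tray's centre.
  - **Sound springs:** both are in their seats, within 1 mm of where the same camera saw them at the start.
  - **Gripper:** it was open and clear of everything, at z 0.19 m.
- **Disagreements:** The cameras differed by 2–5 mm on cap positions, and I used the wrist view. The tool also drifted to about 2° of tilt while holding. Neither caused a visible problem.

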